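# Set the bearing press cup on its base with the nose facing the wedge

## Robot

A 6-joint arm with a two-finger parallel gripper is mounted at the origin on the work surface. World frame = base frame: x ahead of the robot, y to its left, z up, the work surface at z = 0. Lengths are in m, angles in degrees, forces in N, time in s.
With the tool pointing down it reaches from about 0.4 to 0.825 m from the base axis. Payload 7 kg.
Tool frame: the origin (TCP) lies on the centre line of the jaws, within the pads' length; the fingertips stand 19 mm ahead of it and the grasp point (between the pads) is the TCP (r.tips_ahead is the distance from the TCP to the fingertips, in m); z points along the fingers, y is the line along which they close (so a half turn about z gives the same grasp; the last joint's range is limited). The gripper opens to 88 mm and grips with 3 to 60 N. Pads are 19 mm wide; open, the fingers measure 130 mm over their backs; the gripper's body (78 mm by 193 mm) begins 47 mm behind the grasp point.
Start: joints at [-55.285, 20.546, 0.682, 0, -70.136, -16.507], TCP at [0.211, -0.641, 0.246] pointing down, gripper open.
Joint ranges: [-176.03, 176.03], [-82.01, 121.73], [-58.28, 71.71], [-173.87, 95.51], [-174.79, -0.11], [-173.66, 173.66]. Speed limits (degrees/s): [136.94, 136.94, 172.46, 180, 180, 180].

## Interface

Orientations are given as [roll, pitch, yaw] about the fixed x, y, z axes, in that order (R = Rz(yaw) Ry(pitch) Rx(roll)).
In Python, from plant import r, viewer, close_job gives the robot as it stands. The module is installed in compiled form; this text tells all that it offers.
- The arm moves only by the tool arm_command, never from a script. Its arguments are lists of equal length, an entry for each row: "travel": the shift along the world's x, y, z scaled (see below), a list of three; "delta_rot": the turn, a rotation vector about the world's x, y, z scaled (see below), a list of three. In form: {"travel": [[dx, dy, dz], ...], "delta_rot": [[rx, ry, rz], ...]}. A call has 1 to 20 rows; each row is the pose to reach, as a shift and turn from the pose commanded when the call began; what a row does not reach only later rows make up. The controller multiplies each number of a shift by 0.5 m and each number of a turn by 90 degrees. A row lasts 1/8 s, in which the tool goes at most 62.5 mm and 10.7 degrees, less where a joint would pass 70% of its speed; a pose out of reach is approached as far as the arm can. A call with a number of a shift or a turn outside -1 to 1 is refused whole. A call with a gripper value outside its range is refused whole. "grip" is the opening, from 0 (shut) to 1 (fully open), set as the call begins (left out, the last holds). The fingers move at their own pace and stop on an object; "newtons" is the grip in N (left out, the last holds). Time passes only in rows, so rows that repeat a pose let the fingers close. It gives the time, the measured TCP pose, the force, the opening and the grip force at its end, in the units of the state.
- r.get_state(): the state, without advancing time (a new reading comes with each control period).
- viewer.capture(name): name is "scene" or "top" or "wrist"; returns a dict with "img" (480x640x3 uint8, red, green, blue), "camera_matrix" (3x3 intrinsics, pixels), "distortion" ([k1, k2, p1, p2, k3] as OpenCV has them; the pictures are not rectified), "R" (3x3) and "t" (3): a world point X has camera coordinates R X + t; the wrist camera has in their place "mount" (4x4, takes a point from camera to tool coordinates, whose origin is the TCP and whose axes are the flange's). Camera axes: x right, y down, z forward; pixel columns grow to the right and rows downward; lengths in m; the calibration is good to about 2 mm. A picture is of the moment at which its call begins: read the wrist's pose just before it. There is no depth.
- close_job(): hands the job in; it is judged then, once.
The state is a dict: "time_s": time; "joints": joint angles; "qd": joint speeds; "joint_torque": joint torques, N m; "tcp_pos": TCP position; "eef_rot": TCP orientation; "contact_force": force on the tool from outside, world axes, zero at the start; "moment": the same for the moment, N m; "gripper_width": finger opening in m; "gripper_force": force on a finger pad.
Only numpy, scipy, OpenCV 4.12 (cv2) and the standard library are available. Lean on these libraries where they do the work, as an engineer would, in place of code of your own. Each camera call takes 0.05 s, during which the arm holds its last target. There are 200 camera calls.

## Task

Pick up the brass press cup, turn it so that its pointed nose faces the tip of the wedge on the aluminium press base, and seat it there over the two pegs until its foot is flat on the base. Lower it all the way home in the gripper before letting go, do not drop it on, and leave the cup standing there on its own. It also fits the wrong way round, so mind the nose; do not push the other things on the counter about.

Things in the scene. Friction and masses are not known exactly. Their poses are not given: they have to be found in the camera images.
- press_cup: Loose brass press cup, 0.45-0.7 kg, upright on the mat, 76 mm high. Origin: centre of its underside; z up, +x to its nose. Foot plate 80 (x) by 84 mm (y), 8 mm thick, with an open slot 14 mm wide (x), 14 mm deep (y) in the middle of its +y and -y edges, for the base's pegs. Above it a round bell 60 mm across up to z = 38 mm, then a square boss to grip by. Only the nose tells front from back.
- boss (a point): middle of the cup's square boss, on the axis 60 mm above the underside; boss 28 x 28 mm, sides along the cup's x and y, from z = 38 to 76 mm; either pair of sides can be gripped
- nose_tip (a point): tip of the cup's single pointed nose: 58 mm along the cup's +x, 18 mm above its underside; the nose is 18 mm wide, from z = 8 to 26 mm, and stands 18 mm out beyond the foot's edge
- press_base: Fixed aluminium press base on the mat: plate 100 x 100 mm, 10 mm thick, with a 30 mm wide tongue out to x = 95 mm. Origin: centre of the plate's underside; z up, +x to the wedge on the tongue. Two steel pegs 8 mm in diameter at x = 0, y = +35 and -35 mm stand 15 mm above the plate, their upper 6 mm tapering to 3 mm across.
- seat (a point): centre of the base plate's top, 10 mm above the base's origin, between the pegs: the seated cup's origin lies here, with the base's yaw, pegs in its slots (about 3 mm free play each way)
- wedge_tip (a point): inner tip of the dark steel wedge (18 mm wide, 16 mm high) that points inwards at the base's centre: 68 mm along the base's +x, 18 mm above its underside; the seated cup's nose tip is 10 mm from it
- yoyo: mirrored steel yo-yo lying on its side, 57 mm across, 36 mm high, on the mat; over it hangs the lens head (124 mm across, 223 to 250 mm above the mat) of a fixed swing-arm magnifier whose post stands 200 mm farther out to the right (bystander); origin: centre of its underside
- yoyo_half: half of a dismantled steel yo-yo, 57 mm across, 22 mm high (bystander); origin: centre of its underside
- pad_tray: grey plastic tray 100 x 160 x 24 mm with four compartments of black pads (bystander); origin: centre of its underside
- tweezers: chrome tweezers 105 mm long, 7 mm high, lying on the mat between the cup's and the base's places (bystander); origin: centre of its underside
- oil_bottle: small upright bottle 36 mm across, 90 mm high (bystander); origin: centre of its underside
- plain_weight: round brass weight with a small knob, 56 mm across, 60 mm high, without nose or foot plate (bystander); origin: centre of its underside
- driver: screwdriver 150 mm long with black handle, lying on the mat (bystander); origin: centre of its underside
Mind the look-alikes: they are no part of the job. Leave any pink or red look-alike of the press_cup alone.

How it is judged (in metres and radians):
On the way:
1. while the fingers still hold it, the cup sits over the pegs, down to within 4 mm of home, its nose facing the wedge (horizontal distance between press_cup and press_base below 0.006 m and z of press_cup in the frame of press_base below 0.014 m and angle between press_cup's own z axis and vertical below 0.06 rad and angle between the x axis of press_cup and the x axis of press_base, either way round below 0.12 rad and horizontal distance between nose_tip and wedge_tip below 0.024 m and contact force between the fingers and press_cup above 0.5 N), for 0.1 s.
At the end, for the whole second after the job is handed in: The cup stands released and at rest on the press base: its underside within 2.5 mm of the plate's top, upright within 0.06 rad, its axis within 6 mm of the base's, its nose facing the wedge within 0.12 rad (nose tip within 24 mm of the wedge tip) (horizontal distance between press_cup and press_base below 0.006 m and z of press_cup in the frame of press_base below 0.0125 m and angle between press_cup's own z axis and vertical below 0.06 rad and angle between the x axis of press_cup and the x axis of press_base, either way round below 0.12 rad and horizontal distance between nose_tip and wedge_tip below 0.024 m and linear speed of press_cup below 0.02 m/s and angular speed of press_cup below 0.1 rad/s and contact force between the fingers and press_cup below 0.1 N); the robot touches nothing.
It fails at once if a bystander is pushed more than 30 mm (distance of any of yoyo, yoyo_half, pad_tray, tweezers, oil_bottle, plain_weight, driver from where it was at the start of the episode above 0.03 m).
It also fails if it takes over 40 s, if anything falls off the work surface, if the arm or the gripper's body presses on something with over 40 N, if the wrist force passes 120 N, or if a joint passes its speed limit or range.

## Working session

There is one attempt and no reset: what is moved stays moved. The work goes in short steps, Python scripts to look and compute and a tool call to move; the robot and the scene stay as the last step left them, time stands still between calls to the robot, and variables do not carry over. Pictures are saved under pics/ and viewed, at most 10 in all, crops included, and the job is handed in when it is done.

Besides the shell and the picture viewer there is one more tool, called after "Emit:" as name(argument=value, ...) on one line, values as JSON. arm_command: Moves the arm, as the interface text tells. Shifts and turns lie within -1 to 1; 1 stands for 0.5 m of shift or 90 degrees of turn. Its arguments: {"type":"object","properties":{"travel":{"type":"array"},"delta_rot":{"type":"array"},"grip":{"type":"number"},"newtons":{"type":"number"}},"required":["travel","delta_rot"]}

```bash
mkdir -p pics
python3 - <<'E'
from plant import r, viewer
import cv2, pickle
s=r.get_state(); print(s)
d={}
for n in ["scene","top","wrist"]:
    d[n]=viewer.capture(n); cv2.imwrite(f"pics/{n}0.png",d[n]["img"][:,:,::-1])
    print(n,{k:v for k,v in d[n].items() if k!="img"})
pickle.dump((s,d),open("c0.pkl","wb"))
E
```

```text
{'time_s': 0.0, 'joints': array([-5.52825092e+01,  2.05915922e+01,  6.34311729e-01, -1.80647185e-02,
       -7.01367889e+01, -1.65072579e+01]), 'qd': array([ 0.02523666,  0.03051708, -0.13590745, -0.01448525, -0.06908322,
        0.02280948]), 'joint_torque': array([-1.44930429e-03, -5.82712913e+01,  2.93066275e+01,  6.99723288e+00,
        7.10776090e-03, -1.41165874e-04]), 'tcp_pos': array([ 0.2107688 , -0.64077203,  0.24463145]), 'eef_rot': array([ 1.79904982e+02, -1.04487773e-02, -1.61795910e+02]), 'contact_force': array([ 0.02393829,  0.52850049, -0.16503677]), 'moment': array([-0.00948552,  0.02304009,  0.01297206]), 'gripper_force': 0.0, 'gripper_width': 0.08753526835261838}
scene {'camera_matrix': array([[451.28334102,   0.        , 320.6369864 ],
       [  0.        , 451.28334102, 243.00334236],
       [  0.        ,   0.        ,   1.        ]]), 'distortion': array([-0.05087021,  0.        ,  0.        ,  0.        ,  0.        ]), 'R': array([[-0.83162411,  0.55531205, -0.00546489],
       [ 0.46156396,  0.68568989, -0.5628393 ],
       [-0.30880423, -0.47059313, -0.8265
[... 445 characters left out ...]
94, -0.00644694, -0.99697058]]), 't': array([0.07386328, 0.57888315, 1.16479839])}
wrist {'camera_matrix': array([[402.00393512,   0.        , 319.80967344],
       [  0.        , 402.00393512, 241.80640234],
       [  0.        ,   0.        ,   1.        ]]), 'distortion': array([-0.00449267,  0.        ,  0.        ,  0.        ,  0.        ]), 'mount': array([[ 2.11456210e-03, -9.54728247e-01, -2.97471853e-01,
         8.09401275e-02],
       [ 9.99997055e-01,  1.66444319e-03,  1.76643585e-03,
         5.92910440e-04],
       [-1.19134120e-03, -2.97474712e-01,  9.54728954e-01,
        -1.38723910e-01],
       [ 0.00000000e+00,  0.00000000e+00,  0.00000000e+00,
         1.00000000e+00]])}
```

View pics/top0.png

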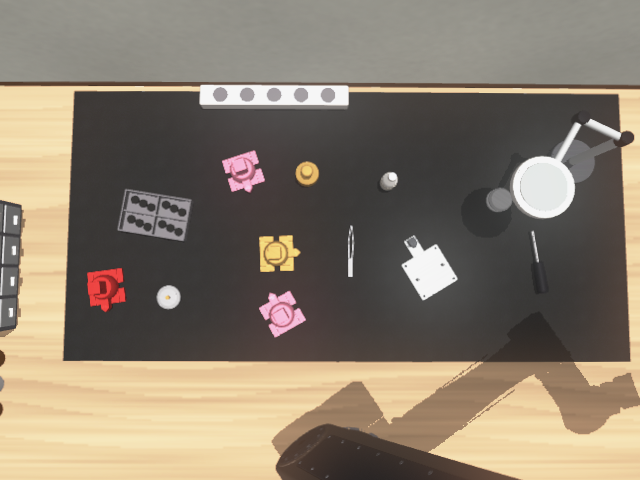

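View pics/scene0.png

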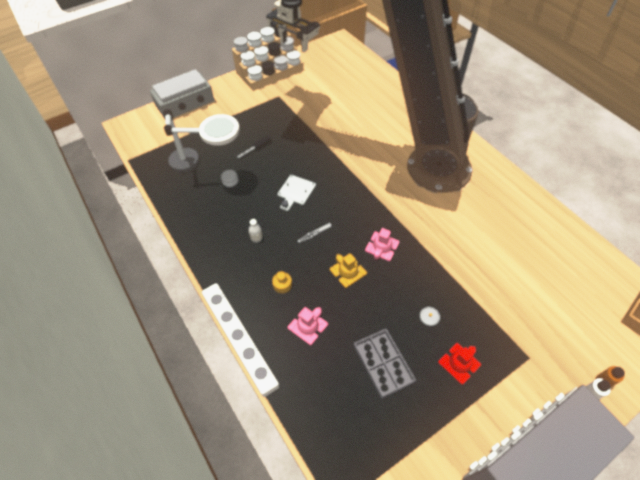

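The top view shows the brass cup at about (277,253) with its nose to the right (298,253). The base is at (430,272), with its wedge to the upper left (412,243), and the tweezers lie between them at (350,252). I'll zoom in on both.

```bash
cat > h.py <<'E'
import numpy as np, cv2
from scipy.spatial.transform import Rotation as Ro
def extr(c,s=None):
    if "R" in c: return c["R"],c["t"]
    T=np.eye(4); T[:3,:3]=Ro.from_euler("xyz",s["eef_rot"],degrees=True).as_matrix(); T[:3,3]=s["tcp_pos"]
    M=np.linalg.inv(T@c["mount"]); return M[:3,:3],M[:3,3]
def proj(P,c,s=None):
    R,t=extr(c,s); return cv2.projectPoints(np.array(P,float).reshape(-1,3),cv2.Rodrigues(R)[0],t,c["camera_matrix"],c["distortion"])[0][:,0]
def world(px,z,c,s=None):
    R,t=extr(c,s); u=cv2.undistortPoints(np.array(px,float).reshape(-1,1,2),c["camera_matrix"],c["distortion"])[:,0]
    d=np.c_[u,np.ones(len(u))]@R; o=-R.T@t
    return o+d*((np.reshape(z,(-1,1))-o[2])/d[:,2:])
E
python3 - <<'E'
import pickle,cv2,numpy as np
from h import *
s,d=pickle.load(open("c0.pkl","rb")); t=d["top"]["img"][:,:,::-1]
a=cv2.resize(t[225:285,250:310],None,fx=6.5,fy=6.5,interpolation=cv2.INTER_CUBIC)
b=cv2.resize(t[228:308,395:475],(390,390),interpolation=cv2.INTER_CUBIC)
cv2.imwrite("pics/crop.png",np.hstack([a,b]))
c=d["top"]
print(world([(277,253),(298,253),(430,272),(412,243),(350,228),(350,275)],[.07,.02,.01,.02,0,0],c))
E
```

```text
[[ 0.53129825  0.16505467  0.07      ]
 [ 0.53346458  0.11857801  0.02      ]
 [ 0.48938926 -0.19859603  0.01      ]
 [ 0.55843678 -0.15399894  0.02      ]
 [ 0.59565108 -0.00708894  0.        ]
 [ 0.4815304  -0.0069025   0.        ]]
```

View pics/crop.png

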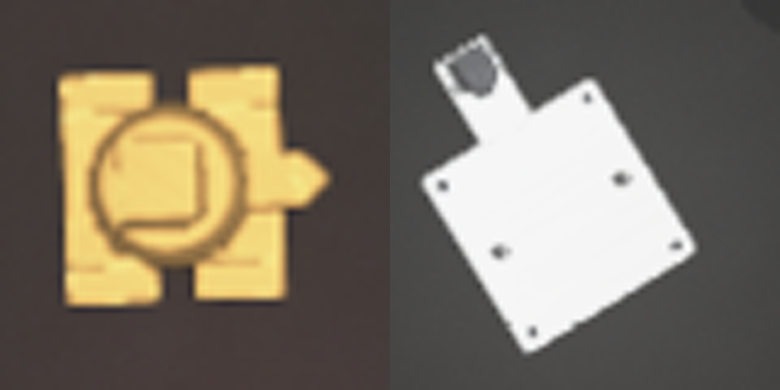

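The crop shows four clear corners on the cup's foot, with the nose tip at crop (329,180). It also shows the base's four plate corners, its pegs at (502,250) and (623,179), and the wedge at (475,75).

Run:
```python
import pickle
from h import *
s,d=pickle.load(open("c0.pkl","rb")); c=d["top"]
def A(p): return (np.array(p)+.5)/6.5-.5+[250,225]
def B(p): return (np.array(p)-[390,0]+.5)/4.875-.5+[395,228]
k=world(A([(60,75),(278,66),(287,298),(66,305)]),.008,c); n=world(A([(329,180)]),.018,c)
print(k.mean(0),n, np.linalg.norm(k-np.roll(k,1,0),axis=1))
f=k[1]+k[2]-k[0]-k[3]; print("cup yaw",np.degrees(np.arctan2(f[1],f[0])), np.degrees(np.arctan2(*(n[0]-k.mean(0))[[1,0]])))
l=k[0]+k[1]-k[2]-k[3]; print("cup yaw via y",np.degrees(np.arctan2(l[1],l[0]))-90)
b=world(B([(422,181),(592,80),(694,249),(528,353)]),.01,c); p=world(B([(502,250),(623,179)]),.02,c)
print(b.mean(0),p.mean(0),np.linalg.norm(b-np.roll(b,1,0),axis=1),np.linalg.norm(p[0]-p[1]))
f=b[0]+b[1]-b[2]-b[3]; print("base yaw",np.degrees(np.arctan2(f[1],f[0])));g=p[0]-p[1];print(np.degrees(np.arctan2(g[1],g[0]))-90)
w=world(B([(475,75)]),.02,c);print(w,np.degrees(np.arctan2(*(w[0]-b.mean(0))[[1,0]])))
```

```text
[0.5333838  0.17152295 0.008     ] [[0.5353101  0.11341168 0.018     ]] [0.08523906 0.08100774 0.0860645  0.08165191]
cup yaw -87.68244968808584 -88.10142919014847
cup yaw via y -87.58460999206874
[ 0.48986891 -0.19687669  0.01      ] [ 0.49033435 -0.19626243  0.02      ] [0.09856499 0.09859663 0.0966968  0.09721479] 0.06920942913716477
base yaw 31.003174256095786
30.200335764939467
[[ 0.55846788 -0.15409155  0.02      ]] 31.951772127974785
```

Emit:
arm_command(travel=[[0.378,0.882,-0.05],[0.378,0.882,-0.05],[0.378,0.882,-0.05],[0.378,0.882,-0.05],[0.378,0.882,-0.05],[0.378,0.882,-0.05],[0.378,0.882,-0.05],[0.378,0.882,-0.05],[0.378,0.882,-0.05]], delta_rot=[[0,0,-0.177],[0,0,-0.177],[0,0,-0.177],[0,0,-0.177],[0,0,-0.177],[0,0,-0.177],[0,0,-0.177],[0,0,-0.177],[0,0,-0.177]], grip=1, newtons=35)

```text
time_s: 1.27
tcp_pos: [0.4007, -0.198, 0.2206]
eef_rot: [180.0, 0.0, -177.5]
contact_force: [-0.4, -0.2, 0.5]
gripper_width: 0.0878
gripper_force: 0.0
```

Emit:
arm_command(travel=[[0.266,0.743,-0.03],[0.266,0.743,-0.03],[0.266,0.743,-0.03],[0.266,0.743,-0.03],[0.266,0.743,-0.03],[0.266,0.743,-0.03],[0.266,0.743,-0.03],[0.266,0.743,-0.03],[0.266,0.743,-0.03],[0.266,0.743,-0.03]], delta_rot=[[0,0,0],[0,0,0],[0,0,0],[0,0,0],[0,0,0],[0,0,0],[0,0,0],[0,0,0],[0,0,0],[0,0,0]])

```text
time_s: 2.52
tcp_pos: [0.5327, 0.1699, 0.2059]
eef_rot: [180.0, 0.0, -177.8]
contact_force: [0.3, 0.6, -1.0]
gripper_width: 0.0878
gripper_force: 0.0
```

Run:
```python
from plant import r, viewer
import pickle
from h import *
s=r.get_state(); c=viewer.capture("wrist"); pickle.dump((s,c),open("c1.pkl","wb"))
print(s["time_s"],s["tcp_pos"],s["eef_rot"],s["joints"],s["contact_force"])
im=c["img"][:,:,::-1].copy()
th=np.radians(-87.7); R=np.array([[np.cos(th),-np.sin(th)],[np.sin(th),np.cos(th)]])
L=[(-.04,-.042,.008),(-.04,.042,.008),(.04,.042,.008),(.04,-.042,.008),(.058,0,.018),(.014,.014,.076),(.014,-.014,.076),(-.014,.014,.076),(-.014,-.014,.076)]
P=[[*(R@np.array(l[:2])+[.5334,.1715]),l[2]] for l in L]
q=proj(P,c,s); print(q.round())
for x in q: cv2.circle(im,tuple(int(v) for v in x),3,(255,0,0),1)
cv2.imwrite("pics/w1.png",im)
```

```text
2.525 [0.53268579 0.16994048 0.20586257] [ 1.79991662e+02  9.30240601e-03 -1.77802843e+02] [ 3.77545939e+01  1.14111629e+01 -1.74253427e+01 -1.56849776e-03
 -6.11510778e+01 -1.25556680e+02] [ 0.34794866  0.61008424 -0.9941656 ]
[[369. 167.]
 [365. 262.]
 [275. 262.]
 [272. 167.]
 [251. 219.]
 [301. 258.]
 [300. 220.]
 [340. 258.]
 [341. 220.]]
```

View pics/w1.png

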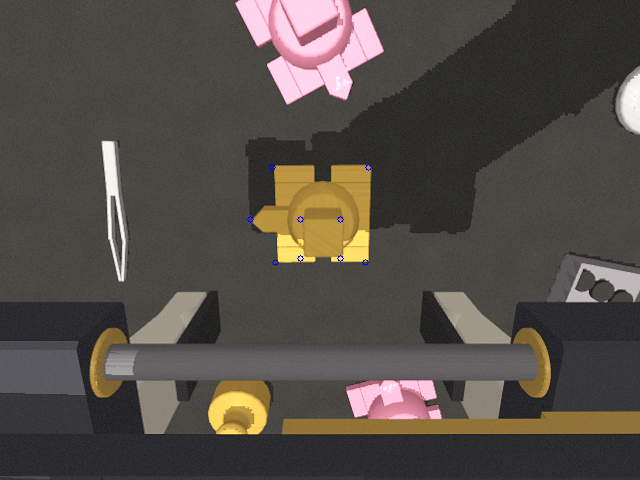

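The foot outlines match the projected circles to within about 2 px. The boss at (323,235) sits about 3 px right of where I predicted. I'll descend and grip.

Emit:
arm_command(travel=[[0.001,0.004,-0.12],[0.001,0.004,-0.2],[0.001,0.004,-0.25],[0.001,0.004,-0.28],[0.001,0.004,-0.29],[0.001,0.004,-0.29],[0.001,0.004,-0.29]], delta_rot=[[0,0,0],[0,0,0],[0,0,0],[0,0,0],[0,0,0],[0,0,0],[0,0,0]])

```text
time_s: 3.45
tcp_pos: [0.534, 0.1737, 0.0616]
eef_rot: [179.9, 0.1, -177.7]
contact_force: [-0.7, -0.3, -0.3]
gripper_width: 0.0877
gripper_force: 0.0
```

Emit:
arm_command(travel=[[0,0,0],[0,0,0],[0,0,0],[0,0,0],[0,0,0],[0,0,0],[0,0,0],[0,0,0]], delta_rot=[[0,0,0],[0,0,0],[0,0,0],[0,0,0],[0,0,0],[0,0,0],[0,0,0],[0,0,0]], grip=0, newtons=35)

```text
time_s: 4.45
tcp_pos: [0.5333, 0.1731, 0.0605]
eef_rot: [-180.0, -0.0, -177.7]
contact_force: [0.3, -1.6, 1.1]
gripper_width: 0.0278
gripper_force: 35.0
```

Emit:
arm_command(travel=[[0,0,0.04],[0,0,0.1],[0,0,0.16],[0,0,0.16],[-0.04,-0.37,0.16],[-0.086,-0.739,0.16],[-0.086,-0.739,0.16],[-0.086,-0.739,0.16],[-0.086,-0.739,0.16],[-0.086,-0.739,0.16],[-0.086,-0.739,0.16],[-0.086,-0.739,0.16]], delta_rot=[[0,0,0],[0,0,0],[0,0,0],[0,0,0],[0,0,0.325],[0,0,0.65],[0,0,0.65],[0,0,0.65],[0,0,0.65],[0,0,0.65],[0,0,0.65],[0,0,0.65]])

```text
time_s: 5.95
tcp_pos: [0.4888, -0.1974, 0.1386]
eef_rot: [179.8, -0.1, -119.4]
contact_force: [-0.1, -0.4, -4.4]
gripper_width: 0.028
gripper_force: 35.0
```

Emit:
arm_command(travel=[[0,0,0],[0,0,0],[0,0,0],[0,0,0],[0,0,0],[0,0,0],[0,0,0],[0,0,0],[0,0,0]], delta_rot=[[0,0,0.3],[0,0,0.6656],[0,0,0.6656],[0,0,0.6656],[0,0,0.6656],[0,0,0.6656],[0,0,0.6656],[0,0,0.6656],[0,0,0.6656]])

```text
time_s: 7.08
tcp_pos: [0.4903, -0.1959, 0.1403]
eef_rot: [180.0, 0.0, -59.4]
contact_force: [0.6, 0.2, -5.0]
gripper_width: 0.028
gripper_force: 35.0
```

Run:
```python
from plant import r, viewer
import pickle
from h import *
s=r.get_state(); c=viewer.capture("wrist"); t=viewer.capture("top"); pickle.dump((s,c,t),open("c2.pkl","wb"))
print(s["time_s"],s["tcp_pos"],s["eef_rot"],s["joints"],s["contact_force"],s["gripper_width"],s["gripper_force"])
im=c["img"][:,:,::-1].copy()
th=np.radians(30.6); R=np.array([[np.cos(th),-np.sin(th)],[np.sin(th),np.cos(th)]])
def put(L,o,z): return [[*(R@np.array(l[:2])+o),l[2]+z] for l in L]
q=proj(put([(.05,.05,.01),(.05,-.05,.01),(-.05,.05,.01),(-.05,-.05,.01),(0,.035,.025),(0,-.035,.025),(.068,0,.018),(.095,.015,.01),(.095,-.015,.01)],[.490,-.1966],0),c,s)
for x in q: cv2.circle(im,tuple(int(v) for v in x),3,(255,0,0),1)
q=proj(put([(-.04,-.042,.008),(-.04,.042,.008),(.04,.042,.008),(.04,-.042,.008),(.058,0,.018)],s["tcp_pos"][:2],s["tcp_pos"][2]-.0605),c,s)
for x in q: cv2.circle(im,tuple(int(v) for v in x),3,(0,0,255),1)
cv2.imwrite("pics/w2.png",im)
```

```text
7.075 [ 0.49031278 -0.19590797  0.14031244] [ 1.79984826e+02  1.67429685e-02 -5.93867402e+01] [-4.83987676e-01  1.23026127e+01 -2.59784990e+01 -8.27752045e-03
 -5.17405296e+01  3.11023765e+01] [ 0.55897486  0.19616993 -5.02955935] 0.028030177693241416 34.99759018421173
```

View pics/w2.png

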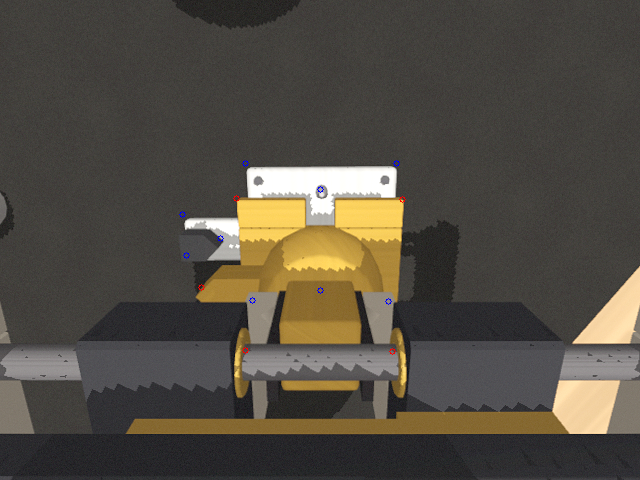

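The wrist view shows the slot at (320,215) in line with the peg at (321,192), and the nose at (200,290) on the same side as the wedge. The plate's edge is about 4 px lower than predicted. I'll go down to just above the pegs and check again there, where parallax is small.

Emit:
arm_command(travel=[[0,0,-0.04],[0,0,-0.08],[0,0,-0.102],[0,0,-0.102],[0,0,-0.102]], delta_rot=[[0,0,0],[0,0,0],[0,0,0],[0,0,0],[0,0,0]])

```text
time_s: 7.8
tcp_pos: [0.491, -0.1963, 0.0902]
eef_rot: [-180.0, -0.0, -59.3]
contact_force: [0.1, -0.7, -4.2]
gripper_width: 0.028
gripper_force: 35.0
```

Run:
```python
from plant import r, viewer
import pickle
from h import *
s=r.get_state(); c=viewer.capture("wrist"); pickle.dump((s,c),open("c3.pkl","wb"))
print(s["time_s"],s["tcp_pos"],s["eef_rot"],s["contact_force"])
im=c["img"][:,:,::-1].copy()
im=cv2.resize(im[130:310,150:430],None,fx=2.8,fy=2.8,interpolation=cv2.INTER_CUBIC)
th=np.radians(30.6); R=np.array([[np.cos(th),-np.sin(th)],[np.sin(th),np.cos(th)]])
def put(L,o,z): return [[*(R@np.array(l[:2])+o),l[2]+z] for l in L]
def dr(q,col):
    q=((q-[150,130]+.5)*2.8-.5); print(q.round(1).tolist())
    for x in q: cv2.circle(im,tuple(int(round(v)) for v in x),3,col,1)
dr(proj(put([(.05,-.05,.01),(-.05,-.05,.01),(0,-.035,.025),(.068,0,.018),(.068,0,.026),(.095,.015,.01),(.095,-.015,.01)],[.490,-.1966],0),c,s),(255,0,0))
dr(proj(put([(-.04,-.042,.008),(.04,-.042,.008),(-.007,-.042,.008),(.007,-.042,.008),(.058,0,.018),(.058,0,.026)],s["tcp_pos"][:2],s["tcp_pos"][2]-.0605),c,s),(0,0,255))
cv2.imwrite("pics/w3.png",im)
```

```text
7.8 [ 0.49095269 -0.19629384  0.09023642] [-1.79958695e+02 -4.11666728e-02 -5.93121103e+01] [ 0.07042139 -0.67237442 -4.16130322]
[[224.0, 125.5], [739.9, 127.5], [481.8, 219.1], [141.2, 381.5], [129.4, 396.2], [30.3, 434.1], [13.4, 297.8]]
[[708.7, 195.0], [244.5, 193.2], [517.2, 194.3], [435.9, 193.9], [144.2, 440.8], [130.7, 460.1]]
```

View pics/w3.png

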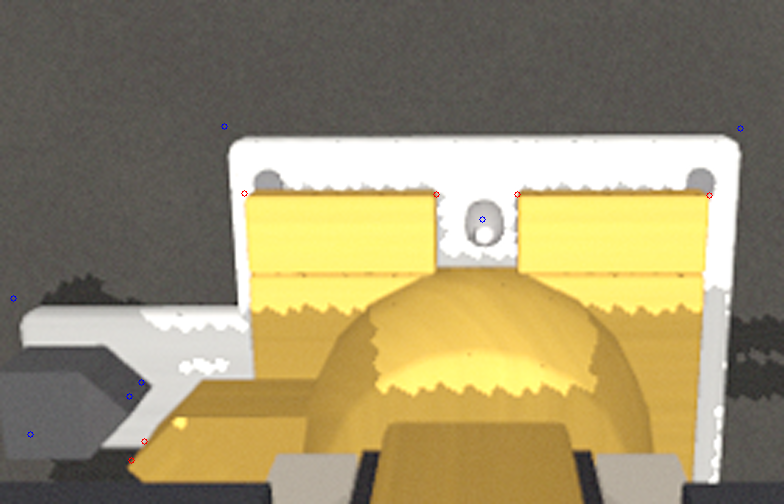

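The cup's foot and slot match the prediction within 1 px. The peg (483,225) and the plate edge (row 136) show that the base lies about 2.2 mm nearer the hand than I had it. I'll correct for that and lower.

Emit:
arm_command(travel=[[-0.0045,0.003,0],[-0.0045,0.003,0],[-0.0045,0.003,-0.01],[-0.0045,0.003,-0.02],[-0.0045,0.003,-0.026],[-0.0045,0.003,-0.032],[-0.0045,0.003,-0.032]], delta_rot=[[0,0,0],[0,0,0],[0,0,0],[0,0,0],[0,0,0],[0,0,0],[0,0,0]])

```text
time_s: 8.72
tcp_pos: [0.488, -0.1947, 0.0732]
eef_rot: [180.0, 0.0, -59.3]
contact_force: [-0.2, -0.5, -4.8]
gripper_width: 0.0278
gripper_force: 35.0
```

The pegs are in the slots and there is no contact force. I'll lower the last few millimetres gently.

Emit:
arm_command(travel=[[0,0,-0.002],[0,0,-0.004],[0,0,-0.005],[0,0,-0.006],[0,0,-0.006],[0,0,-0.006]], delta_rot=[[0,0,0],[0,0,0],[0,0,0],[0,0,0],[0,0,0],[0,0,0]])

```text
time_s: 9.48
tcp_pos: [0.4882, -0.1947, 0.0706]
eef_rot: [-180.0, -0.0, -59.3]
contact_force: [0.3, 0.1, -3.7]
gripper_width: 0.0279
gripper_force: 35.0
```

Emit:
arm_command(travel=[[0,0,-0.001],[0,0,-0.002],[0,0,-0.002],[0,0,-0.002]], delta_rot=[[0,0,0],[0,0,0],[0,0,0],[0,0,0]])

```text
time_s: 9.98
tcp_pos: [0.4882, -0.1947, 0.0705]
eef_rot: [-180.0, -0.0, -59.3]
contact_force: [-3.7, 2.2, 7.8]
gripper_width: 0.0281
gripper_force: 35.0
```

Run:
```python
from plant import r, viewer
from h import *
s=r.get_state(); c=viewer.capture("wrist")
print(s["time_s"],s["tcp_pos"],s["eef_rot"],s["contact_force"])
im=c["img"][:,:,::-1]
cv2.imwrite("pics/w4.png",cv2.resize(im[130:310,150:430],None,fx=2.8,fy=2.8,interpolation=cv2.INTER_CUBIC))
```

```text
9.975 [ 0.48818819 -0.1946912   0.07052753] [-1.79982199e+02 -2.31130662e-02 -5.93001458e+01] [-3.65226974  2.24227568  7.79170645]
```

View pics/w4.png

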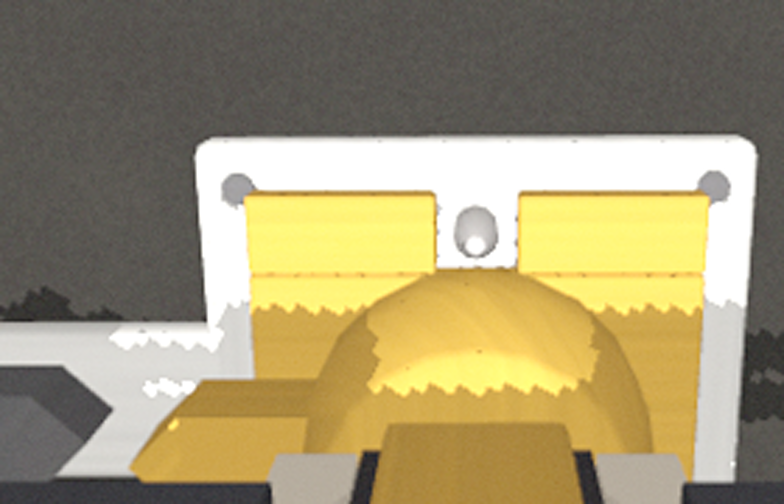

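The peg (476,232) sits centred in the slot and the nose faces the wedge. The foot carries load at z = 0.0705, so it is home. I'll release and retreat straight up.

Emit:
arm_command(travel=[[0,0,0.001],[0,0,0.001],[0,0,0.001],[0,0,0.001],[0,0,0.001],[0,0,0.001]], delta_rot=[[0,0,0],[0,0,0],[0,0,0],[0,0,0],[0,0,0],[0,0,0]], grip=0.8)

```text
time_s: 10.78
tcp_pos: [0.4881, -0.1947, 0.07]
eef_rot: [180.0, 0.0, -59.3]
contact_force: [-0.1, 0.3, 0.5]
gripper_width: 0.0701
gripper_force: 0.0
```

Emit:
arm_command(travel=[[0,0,0.04],[0,0,0.12],[0,0,0.2],[0,0,0.26],[0,0,0.26],[0,0,0.26]], delta_rot=[[0,0,0],[0,0,0],[0,0,0],[0,0,0],[0,0,0],[0,0,0]])

```text
time_s: 11.52
tcp_pos: [0.4877, -0.1945, 0.1996]
eef_rot: [180.0, 0.0, -59.3]
contact_force: [-0.4, 0.3, -0.2]
gripper_width: 0.0705
gripper_force: 0.0
```

Run:
```python
from plant import r, viewer
from h import *
s=r.get_state(); c=viewer.capture("wrist")
print(s["time_s"],s["tcp_pos"],s["contact_force"],s["gripper_width"])
cv2.imwrite("pics/w5.png",c["img"][:,:,::-1])
```

```text
11.525 [ 0.48771534 -0.19453139  0.19959412] [-0.43016468  0.30580165 -0.17779028] 0.07053785466799083
```

View pics/w5.png

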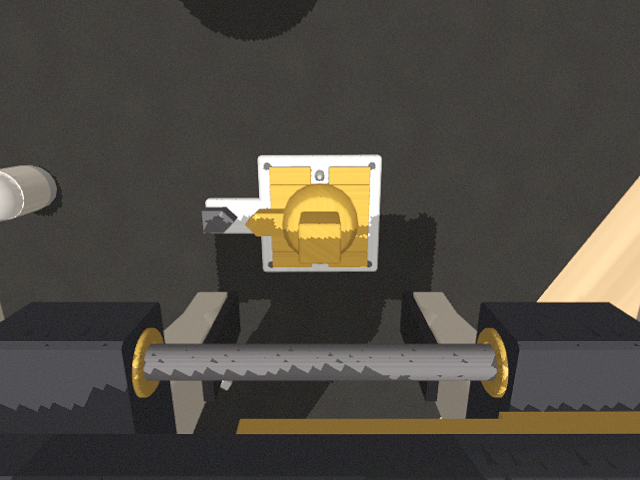

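The cup stands square on the base at (320,220). Its nose (247,223) points at the wedge tip (237,220), and the gripper is clear.

```bash
python3 -c "
from plant import close_job
print(close_job())"
```

```text
the job is handed in; nothing more can be done
None
```

The brass cup is seated over both pegs, flat on the base with its nose facing the wedge and released, and the job was handed in at about 11.5 s (no verdict was returned).

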